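# Free the parked isolator key and switch the router supply on

## Task

Switch on the bench's router supply with its key. The key is locked in the wooden holder block: twist it anticlockwise (seen from above) to the stop to free it, pull it straight up out, push it fully home in the keyway on top of the grey steel box, and turn it clockwise to the stop, which is on. Leave the key standing in the switch.

Things in the scene. Friction and masses are not known exactly. Their poses are not given: they have to be found in the camera images.
- switch_key: Loose key, 79 mm tall, 0.1 kg, upright in the holder. Origin: underside centre of its round steel collar (24 mm dia, 5 thick), z up. Black bow above: 50 mm wide (x), 14 thick (y), z 9 to 51 mm: grip across the 14. Below: neck 8 mm dia, 10 long, then a flat bit 24 (x) by 7 (y) mm, z -10 to -28. Bow and bit lie in the x-z plane; same after a half turn about z.
- key_holder: Dark wooden block 84 x 84 x 60 mm, fixed to the bench, light metal plate on top; it and the grey box may swap sides. Origin: underside centre; the key's collar rests 60 mm above it. The plate's slot (28 mm along x, 11.5 along y, 8 deep) traps the bit until key x is parallel to holder x within 8 deg; at the start key x is 60 deg clockwise of that.
- holder_lock (a joint): Turn of the seat in the holder that carries the key's bit: 0 locked (start), grows anticlockwise seen from above, 1.047 rad at its stop: bit and slot line up and the key pulls straight up (30 mm clears it). Follows the key with about 4 deg play either way, 0.1 N m friction, stays where left.
- switch_station: Grey steel box 110 x 150 x 66 mm (x, y, z), fixed to the bench, with a clear lamp at one end and the round steel lock barrel at the other. Origin: underside centre. The barrel's axis is vertical at x 0, y -25 mm, its face 72 mm up.
- keyway (a point): Centre of the face of the steel lock barrel (54 mm dia), 72 mm above the bench, z up; turns with the barrel. Its slot is 27 mm along this x, 9.5 mm along y, 34 mm deep, with a 2.5 mm bevel: key x must be parallel to this x, either way round. Fully home, the key's collar lies on the face and the key's origin is at this point.
- barrel (a joint): Turn of the lock barrel: 0 off (start; slot along the box's x), grows clockwise seen from above, 1.2 rad at its stop = on. Driven by the key with about 7 deg play either way, so turn the key some 0.15 rad beyond 1.2; about 0.08 N m friction, stays where left.
There are look-alikes about, which are no part of the job. What is shaped like the switch_key but green is not meant.

How it is judged:
By the outcome, as a careful person would: the job done as asked, in the order asked, and still so for the second after the job is handed in, with the robot touching nothing.
It also fails if it takes over 61 s, if anything falls off the work surface, if the arm or the gripper's body presses on something with over 40 N, if the wrist force passes 120 N, or if a joint passes its speed limit or range.

## Robot

A 6-joint arm with a two-finger parallel gripper is mounted at the origin on a cart in front of the work surface, level with it; the furniture and walls round the work are solid. World frame = base frame: x ahead of the robot, y to its left, z up, the work surface at z = 0. Lengths are in m, angles in rad, forces in N, time in s.
With the tool pointing down it reaches from about 0.275 to 0.75 m from the base axis. Payload 10.2 kg.
Tool frame: the origin (TCP) lies at the very end of the fingers, on their centre line; the grasp point (between the pads) lies 19 mm behind it; z points along the fingers, y is the line along which they close (so a half turn about z gives the same grasp; the last joint's range is limited). The gripper opens to 88 mm and grips with 3 to 60 N. Pads are 18 mm wide; open, the fingers measure 123 mm over their backs; the gripper's body (75 mm by 187 mm) begins 45 mm behind the grasp point.
Start: joints at [-1.549, 0.313, 1.498, -0, 1.331, -0.223], TCP at [0.127, -0.509, 0.208] pointing down, gripper open.
Joint ranges: [-2.94, 2.94], [-0.97, 2.17], [0.19, 2.56], [-1.23, 4.37], [0.02, 3.11], [-2.88, 2.88]. Speed limits (rad/s): [2.39, 2.39, 3.01, 3.14, 3.14, 3.14].

## Interface

Orientations are given as a unit quaternion [w, x, y, z].
In Python, from plant import telemetry, vision, ticket gives the robot as it stands.
- The arm moves only by the tool drive_tool, never from a script. Its argument "deltas" is a list that holds one entry, the list of rows, each a list of 7 numbers: the turn, a rotation vector about the tool's x, y, z in rad, then the shift along the tool's x, y, z in m, then the opening, from 0 (shut) to 1 (fully open). In form: [[[rx, ry, rz, tx, ty, tz, claw], ...]]. A call has 1 to 8 rows; each row shifts and turns the commanded pose from where the row before left it, along the tool's axes as they then stand; what a row does not reach is not made up. A row lasts 1/10 s, in which the tool goes at most 50 mm and 8.59 degrees, less where a joint would pass 70% of its speed; a pose out of reach is approached as far as the arm can. A call is refused whole if a number of a shift passes 0.05 or a number of a turn 0.15, either way. A call with a gripper value outside its range is refused whole. The fingers move at their own pace and stop on an object; "newtons" is the grip in N (left out, the last holds). Time passes only in rows, so rows that do not move let the fingers close. It gives the time, the measured TCP pose, the force, the opening and the grip force at its end, in the units of the state.
- telemetry.state(): the state, without advancing time (a new reading comes with each control period).
- vision.get_image(name): name is "scene" or "top"; returns a dict with "frame" (400x640x3 uint8, red, green, blue), "fx", "fy", "cx", "cy" (pixels), "extrinsics" (4x4, takes a point from world to camera coordinates). Camera axes: x right, y down, z forward; pixel columns grow to the right and rows downward; lengths in m; the calibration is good to about 2 mm. A picture is of the moment at which its call begins. There is no depth.
- ticket.close_job(): hands the job in; it is judged then, once.
Trained networks look in a picture, given as the dict that the camera call returned (one of the last four; its "shot" number tells which), for a name from the list of things; names that differ only in an ending like _2 or _b are one class to them, and where a whole thing is asked for, a point or a joint stands for the part that bears it (a point fixed in the world has none). Each returns a list of dicts, best first, with "score" (0 to 1); they miss things now and then, are a little off and sometimes report something else, mostly with a low value. They report only what shows in the picture. A call takes as long as a camera call. They do not tell look-alikes from the thing itself.
- vision.spot_in(thing, picture): "extent" ([left, top, width, height] as shares, 0 to 1, of the picture: columns of its width, rows of its height, round what is visible of it).
- vision.cut_out(thing, picture): "mask" (400x640 bool, what is visible of it) and "extent" ([left, top, width, height] as shares, 0 to 1, of the picture: columns of its width, rows of its height, round what is visible of it).
- vision.landmark_of(thing, picture): "point" ([column, row] as shares, 0 to 1, of the picture: columns of its width, rows of its height: a listed point, or the origin of a listed thing).
The state is a dict: "t": time; "joint_pos": joint angles; "dq": joint speeds; "effort": joint torques, N m; "eef_pos": TCP position; "tcp_rot": TCP orientation; "force": force on the tool from outside, world axes, zero at the start; "moment": the same for the moment, N m; "gripper_width": finger opening in m; "gripper_force": force on a finger pad.
Only numpy, scipy, OpenCV 4.12 (cv2) and the standard library are available. Lean on these libraries where they do the work, as an engineer would, in place of code of your own. Each camera call takes 0.05 s, during which the arm holds its last target. There are 200 camera calls.

## Working session

There is one attempt and no reset: what is moved stays moved. The work goes in short steps, Python scripts to look and compute and a tool call to move; the robot and the scene stay as the last step left them, time stands still between calls to the robot, and variables do not carry over. Pictures are saved under pics/ and viewed, at most 10 in all, crops included, and the job is handed in when it is done.

Besides the shell and the picture viewer there is one more tool, called after "Request:" as name(argument=value, ...), one argument or row to a line, values as JSON. drive_tool: Moves the arm, as the interface text tells. Its arguments: {"type":"object","properties":{"deltas":{"type":"array","items":{"type":"array","items":{"type":"array","items":{"type":"number"}}}},"newtons":{"type":"number"}},"required":["deltas"]}

```bash
ls; mkdir -p pics
cat > h.py <<'E'
import numpy as np, cv2
from plant import telemetry, vision, ticket
def ray(p,u,v):
    E=np.array(p["extrinsics"]);R=E[:3,:3];t=E[:3,3]
    d=R.T@np.array([(u-p["cx"])/p["fx"],(v-p["cy"])/p["fy"],1]);return -R.T@t,d/np.linalg.norm(d)
def onz(p,u,v,z):
    c,d=ray(p,u,v);return c+d*(z-c[2])/d[2]
def proj(p,X):
    E=np.array(p["extrinsics"]);c=E[:3,:3]@np.array(X)+E[:3,3]
    return np.array([p["fx"]*c[0]/c[2]+p["cx"],p["fy"]*c[1]/c[2]+p["cy"]])
def tri(rs):
    A=sum(np.eye(3)-np.outer(d,d) for c,d in rs);b=sum((np.eye(3)-np.outer(d,d))@c for c,d in rs)
    return np.linalg.solve(A,b)
def save(p,n,img=None):
    cv2.imwrite("pics/"+n,cv2.cvtColor(p["frame"] if img is None else img,cv2.COLOR_RGB2BGR))
E
python3 - <<'E'
from h import *
np.set_printoptions(precision=4,suppress=True)
P={n:vision.get_image(n) for n in("top","scene")}
for n,p in P.items():
    save(p,n+"0.png"); print(n,ray(p,320,200),p["fx"])
    for th in("switch_key","key_holder","switch_station","keyway"):
        for f in("landmark_of","spot_in"):
            for r in getattr(vision,f)(th,p)[:4]:
                k=r.get("point",r.get("extent")); print(th,f,round(r["score"],2),np.round(np.array(k)*([640,400]*(len(k)//2)),1))
E
```

```text
pics
top (array([ 0.363 , -0.0077,  0.9061]), array([ 0.1424,  0.0315, -0.9893])) 444.4494810166776
switch_key landmark_of 0.76 [443.6 172.4]
switch_key landmark_of 0.51 [439.2 230.8]
switch_key spot_in 0.82 [436.2 159.8  27.6  22.8]
switch_key spot_in 0.74 [430.8 215.6  26.8  22.5]
key_holder landmark_of 0.95 [436.1 226.9]
key_holder spot_in 0.61 [412.2 201.6  55.7  54.5]
switch_station landmark_of 0.64 [262.9 224.8]
switch_station spot_in 0.55 [213.  182.1 100.2  83.9]
keyway landmark_of 0.67 [273.3 228.2]
keyway spot_in 0.63 [258.8 215.7  29.3  25.6]
scene (array([0.1526, 0.4724, 0.8002]), array([ 0.3647, -0.5278, -0.7671])) 477.936894616242
switch_key landmark_of 0.66 [352.9 147.3]
switch_key spot_in 0.8 [348.3 125.5  13.4  35.8]
switch_key spot_in 0.65 [385.2 140.   14.9  27.6]
key_holder landmark_of 0.82 [388.2 183.4]
key_holder spot_in 0.75 [363.2 149.7  51.5  51.6]
switch_station landmark_of 0.86 [296.8 295.6]
switch_station spot_in 0.69 [244.2 234.9 106.2 102.9]
keyway landmark_of 0.89 [306.8 266.5]
keyway spot_in 0.79 [294.9 255.6  29.1  22.9]
```

View pics/top0.png

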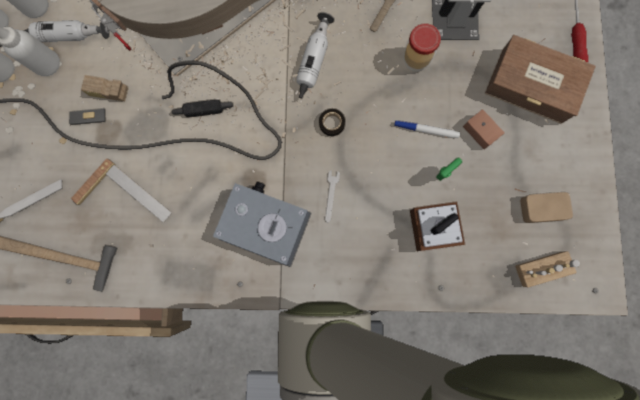

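View pics/scene0.png

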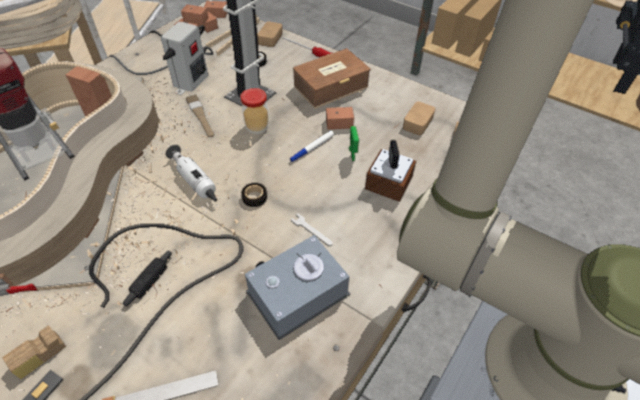

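The black key stands in the wooden holder at about (445,224) in top and (394,153) in scene. The green look-alike is at (450,168). The grey box is at (262,224), with its barrel at (272,227). Next I'll fit the poses by silhouettes.

```bash
cat > fit.py <<'E'
from h import *
from scipy.optimize import minimize
def hullmask(p,pts):
    S=4;uv=np.array([proj(p,x) for x in pts]);h=cv2.convexHull((uv*S).astype(np.float32)).astype(np.int32)
    m=np.zeros((400*S,640*S),np.uint8);cv2.fillConvexPoly(m,h,1)
    return cv2.resize(m.astype(np.float32),(640,400),interpolation=cv2.INTER_AREA)
def boxpts(x,y,a,sx,sy,z0,z1):
    c,s=np.cos(a),np.sin(a)
    return [[x+c*i*sx/2-s*j*sy/2,y+s*i*sx/2+c*j*sy/2,z] for i in(-1,1) for j in(-1,1) for z in(z0,z1)]
def fitbox(ps,ms,x0,sx,sy,z0,z1,win=(.03,.03,.2)):
    def f(v):
        e=0
        for p,m in zip(ps,ms):
            h=hullmask(p,boxpts(*v,sx,sy,z0,z1));e+=1-np.minimum(h,m).sum()/np.maximum(h,m).sum()
        return e/len(ps)
    s=np.array([x0]+[np.array(x0)+np.eye(3)[i]*np.array([.01,.01,.1])[i] for i in range(3)])
    r=minimize(f,x0,method="Nelder-Mead",options=dict(initial_simplex=s,xatol=1e-4,fatol=1e-5,maxiter=200));return r.x,r.fun
E
python3 - <<'E'
from fit import *
np.set_printoptions(precision=4,suppress=True)
P=[vision.get_image(n) for n in("top","scene")]
M={}
for th in("key_holder","switch_station","switch_key","keyway"):
    M[th]=[]
    for p in P:
        rs=vision.cut_out(th,p)
        for r in rs[:3]:
            v,u=np.nonzero(r["mask"]);print(th,round(r["score"],2),u.mean().round(1),v.mean().round(1),len(u))
        M[th].append([r["mask"] for r in rs])
p,q=P
# key: pick by position (top u~445,v~224 ; scene ~394,154)
H=[M["key_holder"][i][0].astype(np.float32) for i in(0,1)]
S=[M["switch_station"][i][0].astype(np.float32) for i in(0,1)]
h0=onz(p,436,227,.06);s0=onz(p,262,224,.066);print(h0,s0)
for name,m,x0,d in(("H",H,h0,(84,84,.001,60)),("S",S,s0,(110,150,.001,66))):
    d=[d[0]/1e3,d[1]/1e3,0,d[3]/1e3]
    for a0 in(.0,.35,-.35)if name=="H" else (1.2,-.3,.3):
        for sel in((0,1),(0,),(1,)):
            print(name,a0,sel,*fitbox([P[i] for i in sel],[m[i] for i in sel],[x0[0],x0[1],a0],*d))
lm=[np.array(vision.landmark_of("keyway",p)[0]["point"])*[640,400] for p in P]
print("keyway",tri([ray(a,*b) for a,b in zip(P,lm)]),onz(p,*lm[0],.072),onz(q,*lm[1],.072))
a=p["frame"]
c=np.hstack([cv2.resize(a[195:260,400:480],None,fx=5,fy=5,interpolation=2),cv2.resize(a[195:260,235:315],None,fx=5,fy=5,interpolation=2)])
b=q["frame"]
c2=np.hstack([cv2.resize(b[130:180,360:440],None,fx=5,fy=5,interpolation=2),cv2.resize(b[235:285,270:350],None,fx=5,fy=5,interpolation=2)])
save(p,"crop1.png",np.vstack([c,c2]))
E
```

```text
key_holder 0.64 435.9 226.2 1843
key_holder 0.8 389.9 175.8 1691
switch_station 0.69 262.6 223.6 4894
switch_station 0.84 296.9 285.6 6590
switch_key 0.66 444.1 223.1 288
switch_key 0.48 448.1 169.3 258
switch_key 0.83 353.7 141.8 257
switch_key 0.53 393.4 154.3 279
keyway 0.82 272.2 226.7 638
keyway 0.76 308.8 266.6 684
[ 0.4359 -0.2011  0.06  ] [0.4366 0.1286 0.066 ]
H 0.0 (0, 1) [ 0.4362 -0.2098  0.1447] 0.19778531789779663
H 0.0 (0,) [ 0.4385 -0.2091  0.1456] 0.18605291843414307
H 0.0 (1,) [ 0.4335 -0.2069  0.1392] 0.14878803491592407
H 0.35 (0, 1) [ 0.4376 -0.2087  0.1672] 0.19755735993385315
H 0.35 (0,) [ 0.4386 -0.2095  0.1535] 0.18546581268310547
H 0.35 (1,) [ 0.4343 -0.2093  0.1382] 0.1501343846321106
H -0.35 (0, 1) [ 0.4372 -0.2089  0.1619] 0.19502267241477966
H -0.35 (0,) [ 0.4387 -0.2089  0.1523] 0.1830083727836609
H -0.35 (1,) [ 0.4342 -0.2094  0.1351] 0.15019136667251587
S 1.2 (0, 1) [0.4361 0.1307 2.775 ] 0.06334367394447327
S 1.2 (0,) [0.4371 0.1295 2.7912] 0.03888922929763794
S 1.2 (1,) [0.434  0.1321 1.6521] 0.2626701593399048
S -0.3 (0, 1) [ 0.4362  0.1302 -0.3451] 0.06239575147628784
S -0.3 (0,) [ 0.4372  0.1293 -0.3491] 0.039065778255462646
S -0.3 (1,) [ 0.4333  0.1334 -0.3513] 0.0473896861076355
S 0.3 (0, 1) [ 0.4365  0.1304 -0.3489] 0.061577051877975464
S 0.3 (0,) [ 0.437   0.1294 -0.3486] 0.03912699222564697
S 0.3 (1,) [ 0.4329  0.1348 -0.3436] 0.04682964086532593
keyway [0.4339 0.1086 0.0639] [0.4318 0.1068 0.072 ] [0.4324 0.1132 0.072 ]
```

View pics/crop1.png

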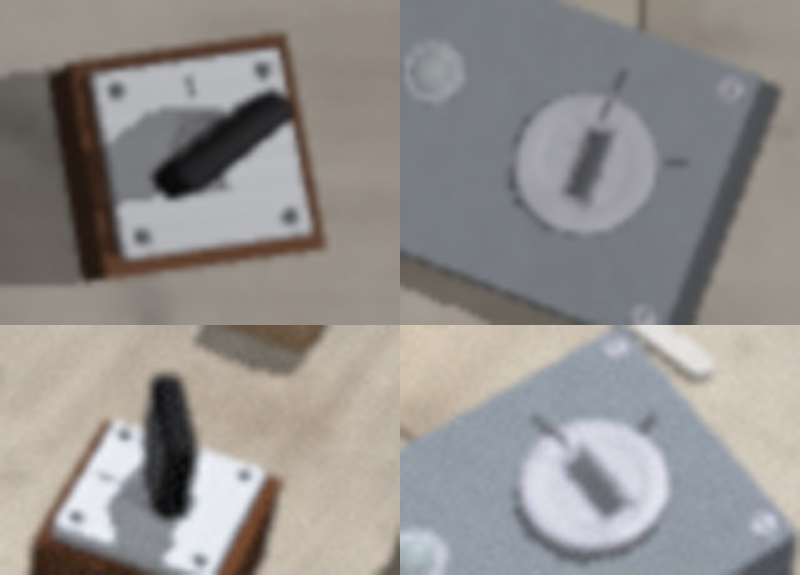

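Crop, top view: the plate screws are at (116,91), (263,71), (289,216) and (142,236). The bow runs from (170,185) to (280,100), which puts it about 52° clockwise of world x. The barrel is centred at (588,163), with its slot tilted slightly clockwise. The scene crop has its screws at (125,434), (245,475), (200,560) and (77,517), and the barrel at (597,485).

Run:
```python
from fit import *
np.set_printoptions(precision=4,suppress=True)
p,q=P=[vision.get_image(n) for n in("top","scene")]
f=lambda x,y,u0,v0:((x+.5)/5-.5+u0,(y+.5)/5-.5+v0)
T=[f(x,y,400,195) for x,y in((116,91),(263,71),(289,216),(142,236))]
S=[f(x,y-325,360,130) for x,y in((125,434),(245,475),(200,560),(77,517))]
# scene order: match by projection
from itertools import permutations
best=None
for k in range(4):
    X=[tri([ray(p,*T[i]),ray(q,*S[(i+k)%4])]) for i in range(4)]
    e=sum(np.linalg.norm(proj(q,x)-S[(i+k)%4]) for i,x in enumerate(X))
    if best is None or e<best[0]:best=(e,k,X)
print(best[0],best[1]);X=np.array(best[2]);print(X,X.mean(0))
for n,pp,L in(("top",p,T),("scene",q,S)):
    W=np.array([onz(pp,*t,.06) for t in L]);print(n,W.mean(0),[np.degrees(np.arctan2(*(W[(i+1)%4]-W[i])[1::-1])) for i in range(4)],[np.linalg.norm(W[(i+1)%4]-W[i]) for i in range(4)])
bt=f(188,163,235,195);bs=f(197,160,270,235)
print("barrel",tri([ray(p,*bt),ray(q,*bs)]),onz(p,*bt,.072),onz(q,*bs,.072))
# slot ends top
for n,pp,a,b in(("top",p,f(203,128,235,195),f(176,197,235,195)),("scene",q,f(168,130,270,235),f(223,188,270,235))):
    A,B=onz(pp,*a,.072),onz(pp,*b,.072);print(n,(A+B)/2,np.degrees(np.arctan2(*(A-B)[1::-1])),np.linalg.norm(A-B))
# key from masks: fit bow
M=[]
for pp,c in((p,(444,223)),(q,(393.4,154.3))):
    rs=vision.cut_out("switch_key",pp)
    r=min(rs,key=lambda r:np.linalg.norm(np.array(np.nonzero(r["mask"])).mean(1)[::-1]-c));M.append(r["mask"].astype(np.float32))
x0=[X[:,0].mean(),X[:,1].mean(),-.9]
for sel in((0,1),(0,),(1,)):
    print("bow",sel,*fitbox([P[i] for i in sel],[M[i] for i in sel],x0,.05,.014,.069,.111))
s=telemetry.state();print(s["eef_pos"],s["tcp_rot"],s["t"],s["gripper_width"])
```

```text
2.6751908871079544 3
[[ 0.4613 -0.1773  0.0605]
 [ 0.4698 -0.2329  0.0609]
 [ 0.4147 -0.241   0.061 ]
 [ 0.4064 -0.186   0.0603]] [ 0.438  -0.2093  0.0607]
top [ 0.4394 -0.2089  0.06  ] [np.float64(-81.45215383830829), np.float64(-171.69311298844343), np.float64(98.56659206231842), np.float64(8.930241680621195)] [np.float64(0.056386981601089764), np.float64(0.055444584599438254), np.float64(0.05578364681614556), np.float64(0.05546358070941885)]
scene [ 0.437  -0.2105  0.06  ] [np.float64(-171.3888225091351), np.float64(98.84175527099903), np.float64(8.943260296243364), np.float64(-80.97770396132734)] [np.float64(0.055967579322045394), np.float64(0.05629021549738894), np.float64(0.0557888197233443), np.float64(0.05661456384938657)]
barrel [0.4289 0.1078 0.0683] [0.4303 0.1081 0.072 ] [0.4257 0.109  0.072 ]
top [0.4305 0.1075 0.072 ] -19.635853780001714 0.027745869908490144
scene [0.4265 0.1089 0.072 ] -15.089676156853699 0.03119513977289695
bow (0, 1) [ 0.4386 -0.2097 -0.8665] 0.21073660254478455
bow (0,) [ 0.44   -0.2103 -0.9021] 0.13931715488433838
bow (1,) [ 0.4357 -0.2104 -0.9259] 0.17185986042022705
[ 0.1272 -0.5094  0.2084] [ 0.      0.9925  0.1221 -0.    ] 1.7 0.08807225938038946
```

```bash
cat > plan.py <<'E'
import sys
from h import *
from scipy.spatial.transform import Rotation as Ro
# plan from measured pose to x y z phi in n rows, tool straight down; prints rows
def plan(x,y,z,phi,n):
    s=telemetry.state();q=s["tcp_rot"];R=Ro.from_quat([q[1],q[2],q[3],q[0]]);p0=np.array(s["eef_pos"])
    X=R.as_matrix()[:,0];ph0=np.arctan2(X[1],X[0]);d=(phi-ph0+np.pi)%(2*np.pi)-np.pi
    T=Ro.from_matrix(np.array([[np.cos(phi),np.sin(phi),0],[np.sin(phi),-np.cos(phi),0],[0,0,-1]]).astype(float))
    rv=(R.inv()*T).as_rotvec()
    print("t",round(s["t"],2),"pos",np.round(p0,4),"phi",round(ph0,4),"tilt",np.round(R.as_matrix()[:2,2],4),"dphi",round(d,4),"F",np.round(s["force"],1),"M",np.round(s["moment"],2),"w",round(s["gripper_width"],4),s["gripper_force"],"q6",round(s["joint_pos"][5],2))
    dp=(np.array([x,y,z])-p0)/n
    for i in range(n):
        Ri=R*Ro.from_rotvec(rv*i/n)
        print(np.round(rv/n,3),np.round(Ri.inv().apply(dp),4))
a=[float(v) for v in sys.argv[1:]];plan(*a[:4],int(a[4]))
E
python3 plan.py .438 -.2095 .2 2.246 14
```

```text
t 1.7 pos [ 0.1272 -0.5094  0.2084] phi 0.2448 tilt [-0.     -0.0001] dphi 2.0012 F [0.2 0.2 0.7] M [-0.   -0.03  0.01] w 0.0881 0.0 q6 -0.22
[ 0.     0.    -0.143] [ 0.0267 -0.0154  0.0006]
[ 0.     0.    -0.143] [ 0.0286 -0.0114  0.0006]
[ 0.     0.    -0.143] [ 0.03   -0.0072  0.0006]
[ 0.     0.    -0.143] [ 0.0307 -0.0029  0.0006]
[ 0.     0.    -0.143] [0.0308 0.0015 0.0006]
[ 0.     0.    -0.143] [0.0303 0.0059 0.0006]
[ 0.     0.    -0.143] [0.0291 0.0101 0.0006]
[ 0.     0.    -0.143] [0.0274 0.0142 0.0006]
[ 0.     0.    -0.143] [0.0251 0.0179 0.0006]
[ 0.     0.    -0.143] [0.0223 0.0213 0.0006]
[ 0.     0.    -0.143] [0.019  0.0243 0.0006]
[ 0.     0.    -0.143] [0.0154 0.0268 0.0006]
[ 0.     0.    -0.143] [0.0114 0.0287 0.0006]
[ 0.     0.    -0.143] [0.0072 0.03   0.0006]
```

Request:
drive_tool(
  deltas=[
    [[0, 0, -0.143, 0.027, -0.015, 0, 0.5], [0, 0, -0.143, 0.029, -0.011, 0, 0.5], [0, 0, -0.143, 0.03, -0.007, 0, 0.5], [0, 0, -0.143, 0.031, -0.003, 0, 0.5], [0, 0, -0.143, 0.031, 0.001, 0, 0.5], [0, 0, -0.143, 0.03, 0.006, 0, 0.5], [0, 0, -0.143, 0.029, 0.01, 0, 0.5], [0, 0, -0.143, 0.027, 0.014, 0, 0.5]],
  ],
)

```text
t: 2.5
eef_pos: [0.3059, -0.3377, 0.2085]
tcp_rot: [0.0, 0.767, 0.642, -0.0]
force: [0.6, -0.6, 0.9]
gripper_width: 0.0441
gripper_force: 0.0
```

Request:
drive_tool(
  deltas=[
    [[0, 0, -0.143, 0.025, 0.018, 0, 0.5], [0, 0, -0.143, 0.022, 0.021, 0, 0.5], [0, 0, -0.143, 0.019, 0.024, 0, 0.5], [0, 0, -0.143, 0.015, 0.027, 0, 0.5], [0, 0, -0.143, 0.011, 0.029, 0, 0.5], [0, 0, -0.143, 0.007, 0.03, 0, 0.5], [0, 0, 0, 0, 0, 0, 0.5]],
  ],
)

```text
t: 3.2
eef_pos: [0.4401, -0.2092, 0.2084]
tcp_rot: [0.0, 0.43, 0.903, 0.0]
force: [0.1, 0.4, 0.1]
gripper_width: 0.0443
gripper_force: 0.0
```

```bash
python3 plan.py .438 -.2095 .135 2.246 3; python3 plan.py .438 -.2095 .074 2.246 4
```

```text
t 3.2 pos [ 0.4401 -0.2092  0.2084] phi 2.2535 tilt [0.0005 0.0003] dphi -0.0075 F [0.1 0.4 0.1] M [-0.03 -0.15 -0.02] w 0.0443 0.0 q6 -1.37
[0.    0.    0.002] [ 0.0004 -0.0006  0.0245]
[0.    0.    0.002] [ 0.0004 -0.0006  0.0245]
[0.    0.    0.002] [ 0.0004 -0.0006  0.0245]
t 3.2 pos [ 0.4401 -0.2092  0.2084] phi 2.2535 tilt [0.0005 0.0003] dphi -0.0075 F [0.1 0.4 0.1] M [-0.03 -0.15 -0.02] w 0.0443 0.0 q6 -1.37
[0.    0.    0.002] [ 0.0003 -0.0005  0.0336]
[0.    0.    0.002] [ 0.0003 -0.0005  0.0336]
[0.    0.    0.002] [ 0.0003 -0.0005  0.0336]
[0.    0.    0.002] [ 0.0003 -0.0005  0.0336]
```

Request:
drive_tool(
  deltas=[
    [[0, 0, 0.002, 0, -0.001, 0.034, 0.5], [0, 0, 0.002, 0.001, -0.001, 0.034, 0.5], [0, 0, 0.002, 0, 0, 0.034, 0.5], [0, 0, 0.002, 0, 0, 0.032, 0.5], [0, 0, 0, 0, 0, 0, 0.2], [0, 0, 0, 0, 0, 0, 0.2], [0, 0, 0, 0, 0, 0, 0.2]],
  ],
  newtons=15,
)

```text
t: 3.9
eef_pos: [0.437, -0.2125, 0.0762]
tcp_rot: [0.001, 0.437, 0.9, -0.0]
force: [-0.6, -0.6, 0.2]
gripper_width: 0.0221
gripper_force: 0.0
```

Request:
drive_tool(
  deltas=[
    [[0, 0, 0, 0, 0, 0, 0], [0, 0, 0, 0, 0, 0, 0], [0, 0, 0, 0, 0, 0, 0]],
  ],
)

```text
t: 4.2
eef_pos: [0.4371, -0.2122, 0.0757]
tcp_rot: [0.001, 0.436, 0.9, -0.0]
force: [0.9, 1.6, 7.2]
gripper_width: 0.0134
gripper_force: 15.0
```

```bash
python3 plan.py .438 -.2095 .074 2.246 1
```

```text
t 4.2 pos [ 0.4371 -0.2122  0.0757] phi 2.2388 tilt [ 0.0023 -0.0018] dphi 0.0072 F [0.9 1.6 7.2] M [ 0.12 -0.16 -0.02] w 0.0134 15.015311390161514 q6 -1.36
[ 0.001  0.003 -0.007] [0.0016 0.0023 0.0017]
```

Request:
drive_tool(
  deltas=[
    [[0, 0, 0, 0.0005, 0.001, 0, 0], [0.001, 0.003, 0, 0.0005, 0, 0, 0], [0, 0, -0.12, 0, 0, 0, 0], [0, 0, -0.12, 0, 0, 0, 0], [0, 0, -0.12, 0, 0, 0, 0], [0, 0, -0.12, 0, 0, 0, 0], [0, 0, -0.12, 0, 0, 0, 0]],
  ],
  newtons=35,
)

```text
t: 4.9
eef_pos: [0.4377, -0.2109, 0.0758]
tcp_rot: [0.0, 0.149, 0.989, -0.0]
force: [2.9, 0.9, 5.7]
gripper_width: 0.0133
gripper_force: 35.0
```

```bash
python3 plan.py .438 -.2105 .076 3.294 4
```

```text
t 4.9 pos [ 0.4377 -0.2109  0.0758] phi 2.8433 tilt [ 0.0008 -0.0003] dphi 0.4507 F [2.9 0.9 5.7] M [ 0.08 -0.62 -0.17] w 0.0133 35.00856399536133 q6 -1.96
[-0.     0.    -0.113] [-0.      0.0001 -0.    ]
[-0.     0.    -0.113] [-0.0001  0.0001 -0.    ]
[-0.     0.    -0.113] [-0.0001  0.0001 -0.    ]
[-0.     0.    -0.113] [-0.0001  0.0001 -0.    ]
```

Request:
drive_tool(
  deltas=[
    [[0, 0, -0.12, 0, 0, 0, 0], [0, 0, -0.12, 0, 0, 0, 0], [0, 0, -0.12, 0, 0, 0, 0], [0, 0, -0.08, 0, 0, 0, 0], [0, 0, -0.05, 0, 0, 0, 0], [0, 0, -0.04, 0, 0, 0, 0], [0, 0, 0, 0, 0, 0, 0]],
  ],
)

```text
t: 5.6
eef_pos: [0.4379, -0.2107, 0.0759]
tcp_rot: [0.001, -0.114, 0.994, -0.0]
force: [2.4, 1.4, 7.4]
gripper_width: 0.0134
gripper_force: 34.9
```

```bash
python3 plan.py .438 -.2105 .076 3.294 1
```

```text
t 5.6 pos [ 0.4379 -0.2107  0.0759] phi -2.9138 tilt [ 0.0014 -0.0002] dphi -0.0754 F [2.4 1.4 7.4] M [ 0.32 -0.85 -0.18] w 0.0134 34.949310421943665 q6 -2.49
[-0.     0.001  0.075] [-0.0001  0.0002 -0.0001]
```

Request:
drive_tool(
  deltas=[
    [[0, 0, -0.04, 0, 0, 0, 0], [0, 0, -0.04, 0, 0, 0, 0], [0, 0, 0, 0, 0, 0, 0]],
  ],
)

```text
t: 5.9
eef_pos: [0.4378, -0.2105, 0.0759]
tcp_rot: [0.001, -0.153, 0.988, 0.0]
force: [2.5, 3.5, 8.2]
gripper_width: 0.0133
gripper_force: 36.0
```

```bash
python3 plan.py .438 -.2105 .076 3.294 1
python3 - <<'E'
from h import *
p=vision.get_image("top");q=vision.get_image("scene")
save(p,"twist.png",np.hstack([cv2.resize(p["frame"][180:280,390:490],None,fx=4,fy=4),cv2.resize(q["frame"][100:200,340:440],None,fx=4,fy=4)]))
E
```

```text
t 5.9 pos [ 0.4378 -0.2105  0.0759] phi -2.8348 tilt [0.0012 0.0004] dphi -0.1543 F [2.5 3.5 8.2] M [ 0.46 -0.74 -0.6 ] w 0.0133 35.95220294140745 q6 -2.57
[0.    0.001 0.154] [-0.0002 -0.     -0.0001]
```

View pics/twist.png

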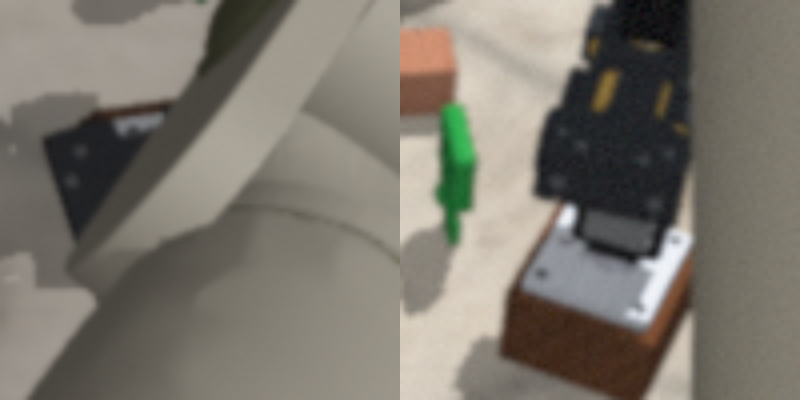

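The gripper holds the key at the block: in the scene half, its fingers are at (620,235) over the plate. The moment rose to 0.6 N m, so it's at the stop. I'll back off to parallel and pull up.

Request:
drive_tool(
  deltas=[
    [[0, 0, 0.07, 0, 0, 0, 0], [0, 0, 0.07, 0, 0, 0, 0], [0, 0, 0, 0, 0, -0.01, 0], [0, 0, 0, 0, 0, -0.01, 0], [0, 0, 0, 0, 0, -0.01, 0]],
  ],
)

```text
t: 6.5
eef_pos: [0.4365, -0.2102, 0.1054]
tcp_rot: [-0.001, -0.084, 0.996, 0.001]
force: [-1.2, -0.2, -0.8]
gripper_width: 0.0131
gripper_force: 34.9
```

```bash
python3 plan.py .438 -.2105 .15 3.294 2
```

```text
t 6.5 pos [ 0.4365 -0.2102  0.1054] phi -2.9731 tilt [-0.0028  0.0019] dphi -0.0161 F [-1.2 -0.2 -0.8] M [ 0.04 -0.03 -0.01] w 0.0131 34.93012189865112 q6 -2.43
[ 0.001 -0.001  0.008] [-0.0007 -0.0002 -0.0223]
[ 0.001 -0.001  0.008] [-0.0007 -0.0003 -0.0223]
```

Request:
drive_tool(
  deltas=[
    [[0, 0, 0, 0, 0, -0.03, 0], [0, 0, 0, 0, 0, -0.035, 0], [0, 0, 0, 0, 0, 0, 0]],
  ],
)

```text
t: 6.8
eef_pos: [0.4379, -0.2114, 0.1739]
tcp_rot: [0.001, -0.084, 0.996, -0.002]
force: [0.6, 0.1, -1.2]
gripper_width: 0.0131
gripper_force: 34.9
```

```bash
python3 plan.py .4285 .108 .17 2.794 10;python3 - <<'E'
from h import *
q=vision.get_image("scene")
save(q,"lift.png",cv2.resize(q["frame"][60:220,300:460],None,fx=3,fy=3))
E
```

```text
t 6.8 pos [ 0.4379 -0.2114  0.1739] phi -2.9733 tilt [ 0.0024 -0.0029] dphi -0.5159 F [ 0.6  0.1 -1.2] M [ 0.07 -0.17 -0.  ] w 0.0131 34.927881360054016 q6 -2.43
[-0.     0.     0.052] [-0.0044  0.0317  0.0003]
[-0.     0.     0.052] [-0.0028  0.0318  0.0003]
[-0.     0.     0.052] [-0.0011  0.0319  0.0003]
[-0.     0.     0.052] [0.0005 0.032  0.0003]
[-0.     0.     0.052] [0.0022 0.0319 0.0003]
[-0.     0.     0.052] [0.0038 0.0317 0.0003]
[-0.     0.     0.052] [0.0054 0.0315 0.0004]
[-0.     0.     0.052] [0.007  0.0312 0.0004]
[-0.     0.     0.052] [0.0086 0.0308 0.0004]
[-0.     0.     0.052] [0.0102 0.0303 0.0004]
```

View pics/lift.png

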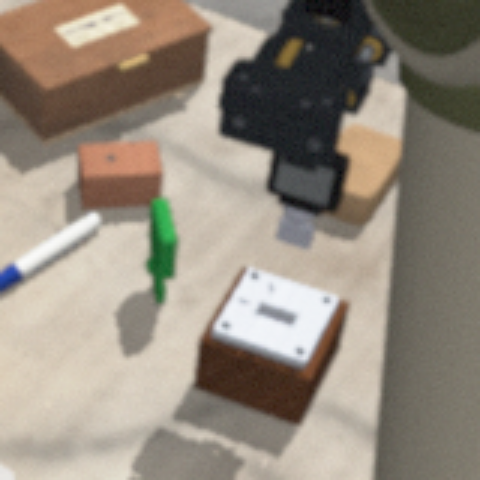

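The key is out: its bit hangs at (297,225), and the empty slot is at (277,314). Next I carry it to the box.

Request:
drive_tool(
  deltas=[
    [[0, 0, 0.052, -0.004, 0.032, 0, 0], [0, 0, 0.052, -0.003, 0.032, 0, 0], [0, 0, 0.052, -0.001, 0.032, 0, 0], [0, 0, 0.052, 0.001, 0.032, 0, 0], [0, 0, 0.052, 0.002, 0.032, 0, 0], [0, 0, 0.052, 0.004, 0.032, 0, 0], [0, 0, 0.052, 0.005, 0.031, 0, 0], [0, 0, 0.052, 0.007, 0.031, 0, 0]],
  ],
)

```text
t: 7.65
eef_pos: [0.4282, 0.0467, 0.1691]
tcp_rot: [-0.003, 0.125, 0.992, 0.001]
force: [0.7, -0.5, -0.3]
gripper_width: 0.0133
gripper_force: 34.9
```

Request:
drive_tool(
  deltas=[
    [[0, 0, 0.052, 0.009, 0.031, 0.01, 0], [0, 0, 0.052, 0.01, 0.03, 0.01, 0], [0, 0, 0, 0, 0, 0.01, 0], [0, 0, 0, 0, 0, 0.01, 0], [0, 0, 0, 0, 0, 0, 0]],
  ],
)

```text
t: 8.15
eef_pos: [0.4265, 0.1086, 0.1285]
tcp_rot: [-0.003, 0.176, 0.984, 0.0]
force: [0.3, -1.3, -1.2]
gripper_width: 0.013
gripper_force: 34.9
```

```bash
python3 plan.py .4285 .108 .13 2.794 2;python3 - <<'E'
from h import *
p=vision.get_image("top");q=vision.get_image("scene")
save(q,"ins.png",np.hstack([cv2.resize(q["frame"][190:310,240:360],None,fx=3.3,fy=3.3,interpolation=2),cv2.resize(p["frame"][170:290,210:330],None,fx=3.3,fy=3.3,interpolation=2)]))
E
```

```text
t 8.15 pos [0.4265 0.1086 0.1285] phi 2.7888 tilt [-0.0061  0.0015] dphi 0.0052 F [ 0.3 -1.3 -1.2] M [ 0.05 -0.16  0.  ] w 0.013 34.92880940437317 q6 -1.24
[-0.    -0.003 -0.003] [-0.0011  0.0001 -0.0008]
[-0.    -0.003 -0.003] [-0.0011  0.0001 -0.0008]
```

View pics/ins.png

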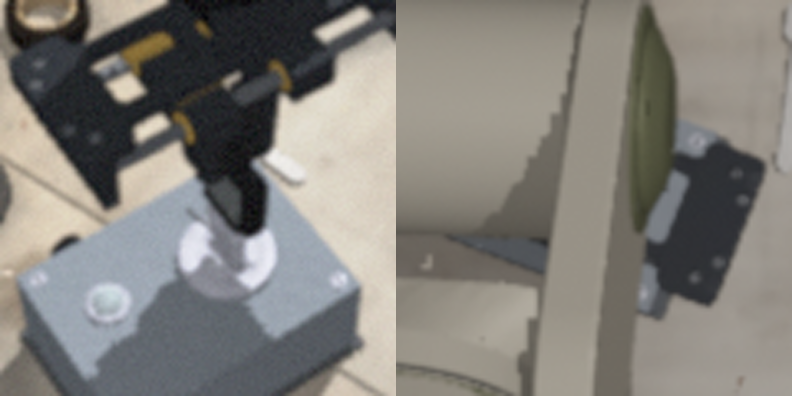

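In the scene half, the bit hangs over the barrel: bit at (225,230), barrel at (228,260). I'll correct the offset and tilt, then descend gently.

Request:
drive_tool(
  deltas=[
    [[0, -0.006, -0.005, -0.0023, -0.0005, 0, 0], [0, 0, 0, 0, 0, 0, 0], [0, 0, 0, 0, 0, 0.006, 0], [0, 0, 0, 0, 0, 0.006, 0], [0, 0, 0, 0, 0, 0.004, 0], [0, 0, 0, 0, 0, 0.004, 0]],
  ],
)

```text
t: 8.85
eef_pos: [0.4329, 0.1077, 0.1132]
tcp_rot: [0.006, 0.173, 0.985, 0.0]
force: [2.8, -1.0, 3.8]
gripper_width: 0.0136
gripper_force: 34.9
```

```bash
python3 plan.py .4285 .107 .0877 2.794 2
```

```text
t 8.85 pos [0.4329 0.1077 0.1132] phi 2.7942 tilt [ 0.0122 -0.0013] dphi -0.0002 F [ 2.8 -1.   3.8] M [-0.01 -0.35 -0.01] w 0.0136 34.94349002838135 q6 -1.24
[0.001 0.006 0.   ] [ 0.0021 -0.0011  0.0127]
[0.001 0.006 0.   ] [ 0.002  -0.0011  0.0127]
```

Request:
drive_tool(
  deltas=[
    [[0, 0, 0, 0, 0, 0, 0], [0, 0, 0, 0, 0, 0, 0], [0, 0, 0, 0, 0, 0, 0]],
  ],
)

```text
t: 9.15
eef_pos: [0.4295, 0.108, 0.1098]
tcp_rot: [0.002, 0.173, 0.985, 0.0]
force: [1.1, -0.1, -0.6]
gripper_width: 0.0134
gripper_force: 34.9
```

```bash
for i in 1 2 ; do python3 plan.py .4285 .107 .0877 2.794 1; done
python3 - <<'E'
from h import *
q=vision.get_image("scene")
save(q,"ins2.png",cv2.resize(q["frame"][220:300,270:350],None,fx=7,fy=7,interpolation=2))
E
```

```text
t 9.15 pos [0.4295 0.108  0.1098] phi 2.7939 tilt [ 0.003  -0.0005] dphi 0.0001 F [ 1.1 -0.1 -0.6] M [-0.17 -0.34 -0.02] w 0.0134 34.928439259529114 q6 -1.24
[ 0.001  0.003 -0.   ] [ 0.0007 -0.0013  0.0221]
t 9.15 pos [0.4295 0.108  0.1098] phi 2.7939 tilt [ 0.003  -0.0005] dphi 0.0001 F [ 1.1 -0.1 -0.6] M [-0.17 -0.34 -0.02] w 0.0134 34.928439259529114 q6 -1.24
[ 0.001  0.003 -0.   ] [ 0.0007 -0.0013  0.0221]
```

View pics/ins2.png

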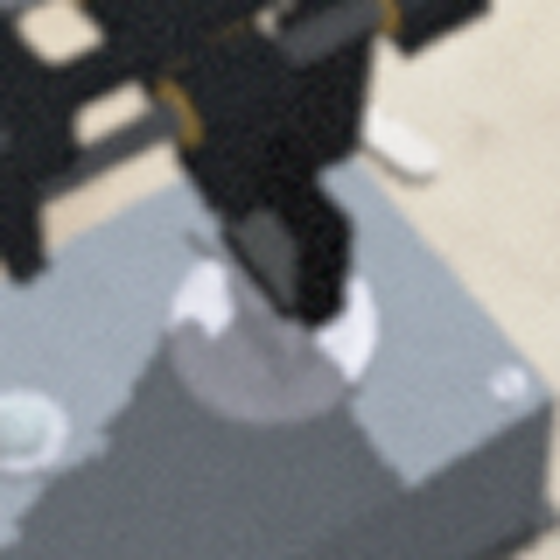

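The bit is about 6 mm into the slot, centred on the barrel, with no contact force. I'll push on.

Request:
drive_tool(
  deltas=[
    [[0, 0, 0, 0, 0, 0.004, 0], [0, 0, 0, 0, 0, 0.004, 0], [0, 0, 0, 0, 0, 0.004, 0], [0, 0, 0, 0, 0, 0.004, 0], [0, 0, 0, 0, 0, 0.004, 0], [0, 0, 0, 0, 0, 0.002, 0], [0, 0, 0, 0, 0, 0, 0], [0, 0, 0, 0, 0, 0, 0]],
  ],
)

```text
t: 10.0
eef_pos: [0.4294, 0.1081, 0.0878]
tcp_rot: [0.001, 0.173, 0.985, 0.0]
force: [1.1, -1.3, -1.9]
gripper_width: 0.0131
gripper_force: 34.9
```

```bash
python3 plan.py .4285 .107 .0877 2.794 1
```

```text
t 10.0 pos [0.4294 0.1081 0.0878] phi 2.7938 tilt [ 0.0025 -0.0003] dphi 0.0002 F [ 1.1 -1.3 -1.9] M [-0.19 -0.39  0.02] w 0.0131 34.90967631340027 q6 -1.24
[ 0.001  0.002 -0.   ] [ 0.0005 -0.0013  0.0001]
```

Almost home with no contact. I'll push until the force rises.

Request:
drive_tool(
  deltas=[
    [[0, 0, 0, 0, 0, 0.001, 0], [0, 0, 0, 0, 0, 0.001, 0], [0, 0, 0, 0, 0, 0.001, 0], [0, 0, 0, 0, 0, 0, 0], [0, 0, 0, 0, 0, 0, 0]],
  ],
)

```text
t: 10.5
eef_pos: [0.4309, 0.1082, 0.0869]
tcp_rot: [0.003, 0.173, 0.985, 0.0]
force: [-2.5, 0.8, 18.0]
gripper_width: 0.0132
gripper_force: 35.0
```

```bash
python3 plan.py .4285 .107 .0877 2.794 1
```

```text
t 10.5 pos [0.4309 0.1082 0.0869] phi 2.7938 tilt [ 0.0067 -0.0002] dphi 0.0002 F [-2.5  0.8 18. ] M [-0.08  0.24 -0.1 ] w 0.0132 34.99816060066223 q6 -1.24
[ 0.002  0.006 -0.   ] [ 0.0018 -0.0019 -0.0008]
```

Seated, at 18 N and about 0.87 mm below the estimate. I'll relieve it slightly and turn clockwise.

Request:
drive_tool(
  deltas=[
    [[0, 0, 0, 0, 0, -0.001, 0], [0, 0, 0.12, 0, 0, 0, 0], [0, 0, 0.13, 0, 0, 0, 0], [0, 0, 0.13, 0, 0, 0, 0], [0, 0, 0.13, 0, 0, 0, 0], [0, 0, 0.13, 0, 0, 0, 0], [0, 0, 0.13, 0, 0, 0, 0]],
  ],
)

```text
t: 11.2
eef_pos: [0.4295, 0.1078, 0.0869]
tcp_rot: [0.002, 0.532, 0.847, 0.0]
force: [-3.7, -1.8, 10.6]
gripper_width: 0.0131
gripper_force: 35.0
```

Request:
drive_tool(
  deltas=[
    [[0, 0, 0.13, 0, 0, 0, 0], [0, 0, 0.13, 0, 0, 0, 0], [0, 0, 0.1, 0, 0, 0, 0], [0, 0, 0.08, 0, 0, 0, 0], [0, 0, 0.06, 0, 0, 0, 0], [0, 0, 0.04, 0, 0, 0, 0], [0, 0, 0.04, 0, 0, 0, 0], [0, 0, 0, 0, 0, 0, 0]],
  ],
)

```text
t: 12.0
eef_pos: [0.4289, 0.1081, 0.0868]
tcp_rot: [0.001, 0.751, 0.661, 0.0]
force: [-6.9, -2.3, 13.9]
gripper_width: 0.0129
gripper_force: 35.2
```

```bash
python3 plan.py .4285 .107 .0877 1.44 1
```

```text
t 12.0 pos [0.4289 0.1081 0.0868] phi 1.4436 tilt [ 0.0015 -0.0007] dphi -0.0036 F [-6.9 -2.3 13.9] M [-0.38  1.07  0.24] w 0.0129 35.20229995250702 q6 0.11
[0.002 0.001 0.004] [-0.0011 -0.0003 -0.0009]
```

Request:
drive_tool(
  deltas=[
    [[0, 0, 0.04, 0, 0, 0, 0], [0, 0, 0.04, 0, 0, 0, 0], [0, 0, 0, 0, 0, 0, 0]],
  ],
)

```text
t: 12.3
eef_pos: [0.4291, 0.1082, 0.0868]
tcp_rot: [0.001, 0.776, 0.63, 0.001]
force: [-5.1, -1.4, 11.4]
gripper_width: 0.0132
gripper_force: 36.6
```

```bash
python3 plan.py .4285 .107 .0877 1.44 1
```

```text
t 12.3 pos [0.4291 0.1082 0.0868] phi 1.3644 tilt [ 0.0023 -0.0007] dphi 0.0756 F [-5.1 -1.4 11.4] M [-0.08  0.84  0.65] w 0.0132 36.57771795289591 q6 0.19
[ 0.002  0.    -0.076] [-0.0013 -0.0004 -0.0009]
```

Request:
drive_tool(
  deltas=[
    [[0, 0, -0.05, 0, 0, 0, 0], [0, 0, 0, 0, 0, 0, 0.1], [0, 0, 0, 0, 0, 0, 0.4], [0, 0, 0, 0, 0, 0, 0.5], [0, 0, 0, 0, 0, 0, 0.5], [0, 0, 0, 0, 0, -0.02, 0.5], [0, 0, 0, 0, 0, -0.04, 0.5], [0, 0, 0, 0, 0, -0.04, 0.5]],
  ],
)

```text
t: 13.1
eef_pos: [0.4287, 0.1081, 0.1869]
tcp_rot: [0.0, 0.76, 0.649, 0.0]
force: [1.0, -0.0, 0.0]
gripper_width: 0.044
gripper_force: 0.0
```

Request:
drive_tool(
  deltas=[
    [[0, 0, 0, -0.05, -0.02, -0.03, 0.5], [0, 0, 0, -0.05, -0.02, 0, 0.5], [0, 0, 0, -0.05, -0.02, 0, 0.5], [0, 0, 0, -0.05, -0.02, 0, 0.5], [0, 0, 0, -0.05, -0.02, 0, 0.5], [0, 0, 0, 0, 0, 0, 0.5]],
  ],
)

```text
t: 13.7
eef_pos: [0.3022, -0.1057, 0.2101]
tcp_rot: [0.002, 0.764, 0.645, 0.001]
force: [0.2, 0.5, 0.4]
gripper_width: 0.044
gripper_force: 0.0
```

```bash
python3 plan.py .4285 .107 .0877 1.44 1;python3 - <<'E'
from h import *
p=vision.get_image("top");q=vision.get_image("scene")
for pp in(p,q):
    for r in vision.landmark_of("keyway",pp)[:1]+vision.landmark_of("switch_key",pp)[:3]: print(r["score"],np.array(r["point"])*[640,400])
save(q,"end.png",np.hstack([cv2.resize(q["frame"][210:320,240:350],None,fx=3.6,fy=3.6,interpolation=2),cv2.resize(p["frame"][170:280,210:320],None,fx=3.6,fy=3.6,interpolation=2)]))
E
```

```text
t 13.7 pos [ 0.3022 -0.1057  0.2101] phi 1.4029 tilt [ 0.0029 -0.0015] dphi 0.0371 F [0.2 0.5 0.4] M [-0.05 -0.08  0.06] w 0.044 0.0 q6 -0.54
[ 0.003  0.001 -0.037] [0.231  0.0886 0.1224]
0.79 [270.016 228.4  ]
0.66 [271.808 227.08 ]
0.55 [444.992 173.6  ]
0.7 [308.8  266.32]
0.96 [307.2 266. ]
0.65 [353.088 147.68 ]
```

View pics/end.png

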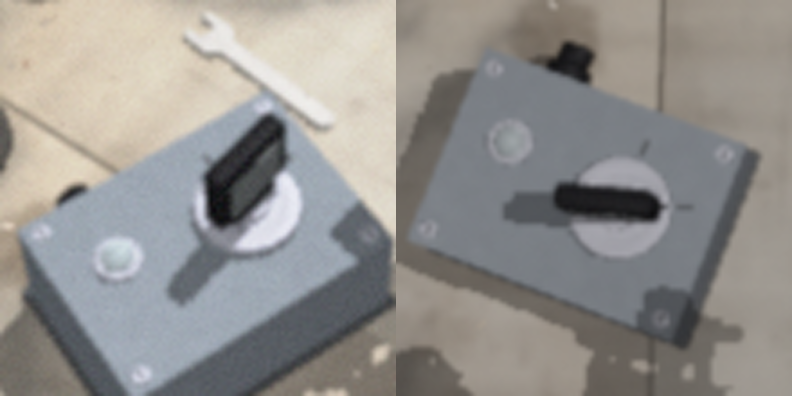

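Run:
```python
from h import *
a=cv2.imread("pics/top0.png")[:,:,::-1];b=vision.get_image("top")["frame"]
print(a[205:214,236:246].mean((0,1)),b[205:214,236:246].mean((0,1)))
c=cv2.imread("pics/scene0.png")[:,:,::-1];d=vision.get_image("scene")["frame"]
print(c[277:287,268:278].mean((0,1)),d[277:287,268:278].mean((0,1)))
```

```text
[141.87777778 145.63333333 149.71111111] [144.1        147.86666667 151.96666667]
[174.71 183.13 191.44] [187.35 196.27 204.64]
```

```bash
python3 -c "
from plant import ticket
print(ticket.close_job())"
```

```text
the job is handed in; nothing more can be done
None
```

The key is fully home in the switch and turned clockwise to its stop, standing free with the arm clear, and the job was handed in at about 14 s of the 61 s allowed; "on" rests on the turn angle and the stop torque, because the lamp did not visibly light.

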